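# Eject a wrist pin and catch it on the chute

## Task

Press the spring ejector's thumb bar beside the little chute with one fingertip, so that the steel wrist pin pops out of its cradle, and stop the pin with the other finger before it rolls off the chute's low end. Finish like that, with the pin lying still on the open run of the chute and the finger still holding it back. Do not pick the pin up, and leave the other things on the bench where they are.

Things in the scene. Friction and masses are not known exactly. Their poses are not given: they have to be found in the camera images.
- chute: Pin dispenser fixed to the bench, its place and heading vary: blue base plate 156 x 112 x 6 mm (y -41 to +71 mm) with a sloping dark steel chute 65 mm wide between 4 mm side walls 10 mm high over the deck. Origin on the bench, mid-length, on the chute's centre line; z up. The chute falls 8 degrees towards its own +x; deck 24 mm above the bench at x = 0
- cradle (a point): Middle of the downhill edge of the cradle, at deck height (31 mm above the bench), x = -47 mm in the chute's frame. The cradle is a full-width recess 4 mm deep at the chute's high end, closed by a wall behind; the open run of the chute goes from here to the low end, 121 mm on
- low_end (a point): Middle of the deck's edge at the chute's open low end, 14 mm above the bench, x = +74 mm in the chute's frame. Past it there is only the bench
- pin: Loose steel wrist pin, a tube 22 mm in diameter, 60 mm long, about 0.1 kg, lying across the chute in the cradle at the start. Origin at its centre, its own y axis along its length (it rolls about y). Once lifted out of the recess it rolls down the chute by itself and off the low end in about a second unless something stands in its way
- ejector (a joint): Angle of the spring-loaded rocker (rad): 0 at rest, 0.30 at its stop with the thumb bar fully down. Its other end lifts the pin, which leaves the cradle at about 0.2. The spring brings the rocker back when released; pressing takes 3 to 7 N on the bar
- thumb_bar (a point): Middle of the top of the thumb bar: black round bar, 16 mm diameter, 26 mm long along the chute's y, outside the +y side wall. At rest at x = 7, y = 53, z = 39 mm in the chute's frame; fully pressed its top is 10 mm lower, 6 mm above the deck beside it, so a second fingertip level with the first, over the chute's middle, blocks the pin without touching the deck
- socket: Bystander: steel socket standing upright, 28 mm in diameter, 36 mm high; origin under its centre
- bearing: Bystander: steel bearing ring lying flat, 52 mm in diameter, 15 mm high; origin under its centre
- wrench: Bystander: steel wrench 190 mm long lying on the bench along its x axis
- tin: Bystander: upright closed tin with a white lid, 66 mm in diameter, 85 mm high; origin under its centre
Not all that is in view belongs to the job. Of the things like the chute, leave any that is pink; of the rest the smaller one is meant.

How it is judged (in metres and radians):
On the way, in this order (a step that is already met when the one before it is completed fails the run):
1. the ejector is pressed while the pin is still in its cradle (value of joint ejector above 0.05 rad and x of pin in the frame of chute below -0.045 m).
2. the pin has left the cradle, lies on the chute and is stopped by a finger (x of pin in the frame of chute between -0.035 and 0.065 m and linear speed of pin below 0.02 m/s and contact force between the fingers and pin above 0.03 N), for 0.2 s.
At the end, for the whole second after the job is handed in: The pin lies at rest (under 20 mm/s) on the chute's deck, its centre between 20 mm downhill of its cradle place and 9 mm short of the low end, with a finger touching it and holding it back (over 0.03 N) (all of step 2 and z of pin in the frame of chute between 0.02 and 0.045 m); the arm keeps its last pose, push and grip.
It fails at once if the pin rolled past the finger to the low end or left the chute (x of pin in the frame of chute above 0.07 m or z of pin in the frame of chute below 0.015 m).
It fails at once if the pin was lifted (z of pin in the frame of chute above 0.06 m).
It fails at once if a bystander was moved by more than 15 mm (distance of any of socket, bearing, wrench, tin from where it was at the start of the episode above 0.015 m).
It also fails if it takes over 29 s, if anything falls off the work surface, if the arm or the gripper's body presses on something with over 40 N, if the wrist force passes 120 N, or if a joint passes its speed limit or range.

## Robot

A 6-joint arm with a two-finger parallel gripper is mounted at the origin on the work surface. World frame = base frame: x ahead of the robot, y to its left, z up, the work surface at z = 0. Lengths are in mm, angles in degrees, forces in N, time in s.
With the tool pointing down it reaches from about 300 to 750 mm from the base axis. Payload 8.5 kg.
Tool frame: the origin (TCP) lies midway between the tips of the shut fingers; the grasp point (between the pads) lies 19 mm behind it (arm.hold_point_z is the distance from the TCP to the grasp point, in mm); z points along the fingers, y is the direction in which the jaws open and shut (so a half turn about z gives the same grasp; the last joint's range is limited). The gripper opens to 85 mm and grips with 20 to 120 N. Pads are 22 mm wide; open, the fingers measure 114 mm over their backs; the gripper's body (76 mm by 85 mm) begins 54 mm behind the grasp point. The pads swing forward as they close: fully open they stand 13 mm farther back than shut.
Start: joints at [57.164, 21.807, 74.336, -0, 83.858, -12.336], TCP at [192.608, 515.153, 231.322] pointing down, gripper open.
Joint ranges: [-178.18, 178.18], [-50.72, 133.34], [12.68, 142.11], [-81.47, 261.47], [9.98, 163.14], [-165.26, 165.26]. Speed limits (degrees/s): [136.94, 136.94, 180, 180, 180, 180].

## Interface

Orientations are given as a 3x3 rotation matrix whose columns are the frame's x, y, z axes.
In Python, from plant import arm gives the robot as it stands.
- The arm moves only by the shell command python3 -m jog 'ROWS' [FORCE]. ROWS is JSON, a list of rows, each an object of numbers: "x", "y", "z": the shift along the world's x, y, z in m; "ax", "ay", "az": the turn, a rotation vector about the world's x, y, z in degrees; "grip": the gripper command: -1 is shut, 1 is fully open, values between are in proportion. A call has exactly 10 rows; each row shifts and turns the commanded pose from where the row before left it; what a row does not reach is not made up. A row lasts 1/10 s, in which the tool goes at most 50 mm and 8.59 degrees, less where a joint would pass 70% of its speed; a pose out of reach is approached as far as the arm can. A call with a gripper value outside its range is refused whole. The fingers move at their own pace and stop on an object; FORCE is the grip in N (left out, the last holds). Time passes only in rows, so rows that do not move let the fingers close, or fill a call up. It gives the time, the measured TCP pose, the force and the opening at its end, in the units of the state.
- arm.get_state(): the state, without advancing time (a new reading comes with each control period).
- arm.snapshot(name): name is "scene" or "top" or "wrist"; returns the picture (480x640x3 uint8, red, green, blue); there is no depth.
- arm.calibration(name): a dict with "fov_y" (degrees; the focal length in pixels is half the picture's height over the tangent of half this angle, whatever the lens; pixels are square), "cx", "cy" (the principal point, pixels), "dist" ([k1, k2, p1, p2, k3] as OpenCV has them; the pictures are not rectified), "R" (3x3) and "t" (3): a world point X has camera coordinates R X + t; the wrist camera has in their place "tool_from_camera" (4x4, takes a point from camera to tool coordinates, whose origin is the TCP and whose axes are the flange's). Camera axes: x right, y down, z forward; pixel columns grow to the right and rows downward; lengths in mm; the calibration is good to about 2 mm. A picture is of the moment at which its call begins: read the wrist's pose just before it. calibration takes no time and is no camera call.
- arm.sign_off(): hands the job in, once; it reports no verdict.
The state is a dict: "time": time; "q": joint angles; "joint_velocities": joint speeds; "joint_torque": joint torques, N m; "position": TCP position; "ee_rot": TCP orientation; "wrist_force": force on the tool from outside, world axes, zero at the start; "torque": the same for the moment, N m; "gripper_width": finger opening in mm.
Only numpy, scipy, OpenCV 4.12 (cv2) and the standard library are available. Lean on these libraries where they do the work, as an engineer would, in place of code of your own. Each camera call takes 0.05 s, during which the arm holds its last target.

## Working session

There is one attempt and no reset: what is moved stays moved. The work goes in short steps, Python scripts to look and compute and a shell command to move; the robot and the scene stay as the last step left them, time stands still between calls to the robot, and variables do not carry over. Pictures are saved under pics/ and viewed, and the job is handed in when it is done.

```bash
mkdir -p pics; ls
python3 - <<'E'
from plant import arm
import cv2
for n in ["scene","top"]:
    cv2.imwrite(f"pics/{n}0.png",arm.snapshot(n)[:,:,::-1])
    print(n,arm.calibration(n))
print(arm.calibration("wrist"))
print(arm.get_state())
E
```

```text
pics
scene {'fov_y': 47.85950032313609, 'cx': 328.335623793374, 'cy': 242.61741976692525, 'dist': array([0.00160216, 0.        , 0.        , 0.        , 0.        ]), 'R': array([[-0.56396553,  0.82565357,  0.01546197],
       [ 0.43788966,  0.31487174, -0.84208576],
       [-0.70013965, -0.4681367 , -0.53912197]]), 't': array([ 326.91983311, -192.568187  , 1582.12286662])}
top {'fov_y': 46.20897185231218, 'cx': 324.99468333601027, 'cy': 236.36447559263354, 'dist': array([-0.09334026,  0.        ,  0.        ,  0.        ,  0.        ]), 'R': array([[ 0.00395859, -0.99995762,  0.00831182],
       [-0.99859502, -0.00439214, -0.05280803],
       [ 0.0528423 , -0.0080911 , -0.99857009]]), 't': array([ -16.47222957,  589.04299719, 1441.66359301])}
{'fov_y': 69.01532719796629, 'cx': 319.122059225217, 'cy': 237.77956044990583, 'dist': array([-0.04164052,  0.        ,  0.        ,  0.        ,  0.        ]), 'tool_from_camera': array([[ 2.92334015e-04, -9.59189649e-01, -2.82763386e-01,
         7.26692976e+01],
       [ 9.99999865e-01,  4.02085392e-04, -3.30106990e-04,
         5.88783707e-
[... 273 characters left out ...]
      8.38560461e+01, -1.23361589e+01]), 'joint_velocities': array([-0.08323964, -0.03283959, -0.09631448, -0.13546193, -0.10874487,
       -0.0474764 ]), 'joint_torque': array([ 3.41195388e-03, -4.49220800e+01, -2.31653184e+01, -2.42583546e-04,
        3.65499742e-03, -2.32946581e-05]), 'position': array([192.49182576, 514.95112139, 230.76812594]), 'ee_rot': array([[-9.36663633e-01,  3.50229557e-01, -7.04524415e-04],
       [ 3.50230151e-01,  9.36663060e-01, -1.07428694e-03],
       [ 2.83654954e-04, -1.25299120e-03, -9.99999175e-01]]), 'wrist_force': array([ 0.0551201 , -0.5367757 , -0.19638248]), 'torque': array([ 0.00115869, -0.02414232, -0.03052535]), 'gripper_width': 85.51624246948545}
```

View pics/scene0.png

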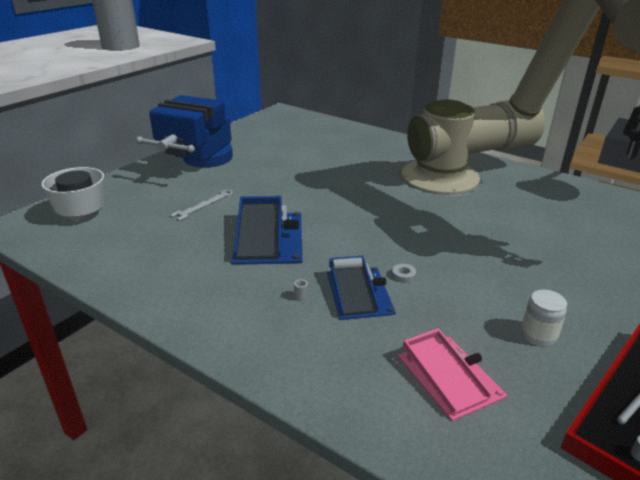

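View pics/top0.png

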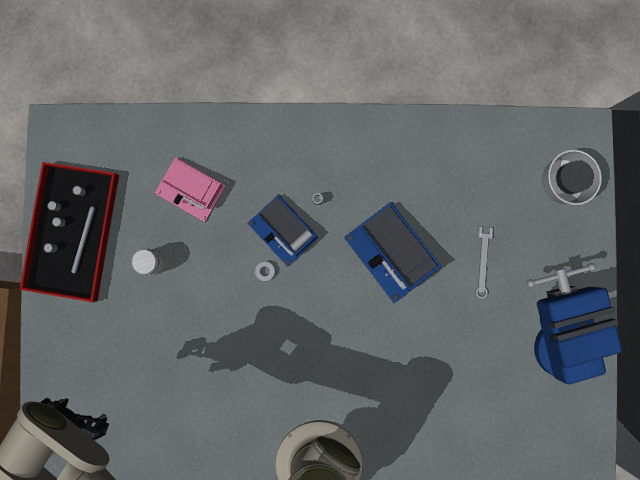

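Three things look like the chute in the top view: the pink one (190,188), which is excluded, the small blue one (284,230) and the large blue one (393,250). The small blue one is meant, so I'll check it in a close crop.

Run:
```python
import cv2
a=cv2.imread("pics/top0.png")[185:275,235:335]
cv2.imwrite("pics/topc.png",cv2.resize(a,None,fx=6,fy=6,interpolation=cv2.INTER_CUBIC))
a=cv2.imread("pics/scene0.png")[245:325,315:425]
cv2.imwrite("pics/scenec.png",cv2.resize(a,None,fx=7,fy=7,interpolation=cv2.INTER_CUBIC))
```

```text
(no output)
```

View pics/topc.png

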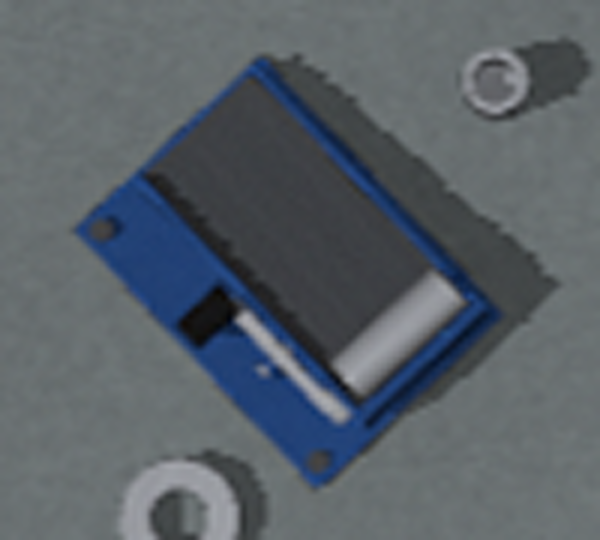

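View pics/scenec.png

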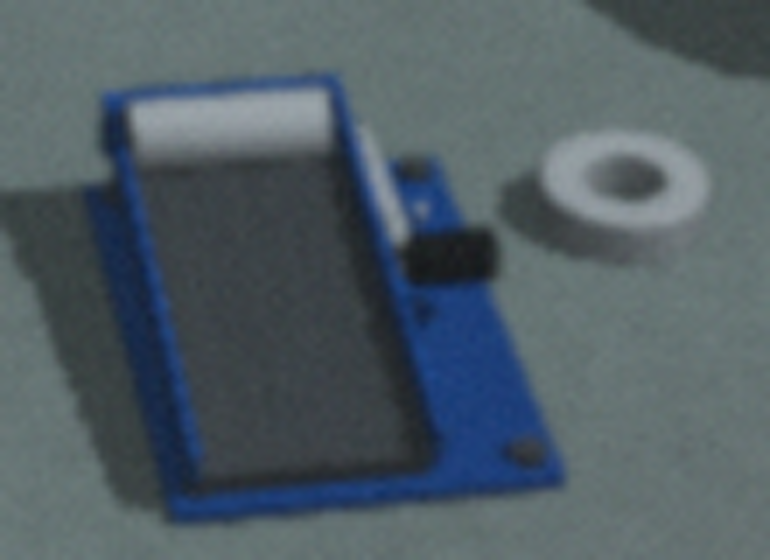

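```bash
cat > h.py <<'E'
import numpy as np,cv2
from scipy.optimize import least_squares
def cam(c,st=None):
    f=240/np.tan(np.radians(c["fov_y"]/2)); K=np.array([[f,0,c["cx"]],[0,f,c["cy"]],[0,0,1]])
    if "R" in c: R,t=np.array(c["R"]),np.array(c["t"])
    else:
        T=np.eye(4);T[:3,:3]=st["ee_rot"];T[:3,3]=st["position"]
        M=np.linalg.inv(T@c["tool_from_camera"]);R,t=M[:3,:3],M[:3,3]
    return K,np.array(c["dist"]),R,t
def proj(C,X):
    K,d,R,t=C
    return cv2.projectPoints(np.array(X,float).reshape(-1,3),cv2.Rodrigues(R)[0],t,K,d)[0].reshape(-1,2)
def W(p,X):
    x,y,a=p;c,s=np.cos(a),np.sin(a);X=np.array(X,float)
    return np.c_[x+c*X[:,0]-s*X[:,1],y+s*X[:,0]+c*X[:,1],X[:,2]]
def fit(obs,p0):  # obs: list of (C,X,px)
    f=lambda p:np.concatenate([(proj(C,W(p,X))-np.array(u)).ravel() for C,X,u in obs])
    r=least_squares(f,p0,loss="soft_l1");return r.x,f(r.x).reshape(-1,2)
E
python3 - <<'E'
from h import *
from plant import arm
C=cam(arm.calibration("top"))
o=np.array([235,185])
X=[(78,71,6),(-78,71,6),(7,53,35),(-58,0,42)]
u=[np.array(a)/6+o for a in [(75,230),(318,487),(208,315),(400,335)]]
p,r=fit([(C,X,u)],[500,0,0.5])
for a0 in [0.5,2,3.5,5]:
    p,r=fit([(C,X,u)],[500,50,a0]); print(p,np.degrees(p[2]),abs(r).max())
print(r)
E
```

```text
[616.89218495  84.83622641   7.05478764] 404.2095573850646 0.6084854078363833
[616.89218458  84.83622572 -24.36113891] -1395.7904433962885 0.6084851060916776
[616.89218459  84.83622579  63.6034554 ] 3644.209556608806 0.6084851314491573
[616.89218466  84.83622587  95.01938193] 5444.209556770594 0.6084851698757916
[[-0.60848517 -0.1841043 ]
 [ 0.18328588  0.04097628]
 [-0.0577484  -0.15666382]
 [ 0.41780826  0.29916671]]
```

The crop shows the small blue chute. The pin is in the cradle at lower right (400,335), the bar is at (208,315) and the low end is at upper left. The chute's heading is about 44°. Next I'll move above it, with the jaws along chute y and the camera on the downhill side.

```bash
python3 -m jog '[{"x":0.0206,"y":-0.0202,"az":-5.76,"grip":-0.06},{"x":0.0206,"y":-0.0202,"az":-5.76,"grip":-0.06},{"x":0.0206,"y":-0.0202,"az":-5.76,"grip":-0.06},{"x":0.0206,"y":-0.0202,"az":-5.76,"grip":-0.06},{"x":0.0206,"y":-0.0202,"az":-5.76,"grip":-0.06},{"x":0.0206,"y":-0.0202,"az":-5.76,"grip":-0.06},{"x":0.0206,"y":-0.0202,"az":-5.76,"grip":-0.06},{"x":0.0206,"y":-0.0202,"az":-5.76,"grip":-0.06},{"x":0.0206,"y":-0.0202,"az":-5.76,"grip":-0.06},{"x":0.0206,"y":-0.0202,"az":-5.76,"grip":-0.06}]'
python3 -m jog '[{"x":0.0206,"y":-0.0202,"az":-5.76,"grip":-0.06},{"x":0.0206,"y":-0.0202,"az":-5.76,"grip":-0.06},{"x":0.0206,"y":-0.0202,"az":-5.76,"grip":-0.06},{"x":0.0206,"y":-0.0202,"az":-5.76,"grip":-0.06},{"x":0.0206,"y":-0.0202,"az":-5.76,"grip":-0.06},{"x":0.0206,"y":-0.0202,"az":-5.76,"grip":-0.06},{"x":0.0206,"y":-0.0202,"az":-5.76,"grip":-0.06},{"x":0.0206,"y":-0.0202,"az":-5.76,"grip":-0.06},{"x":0.0206,"y":-0.0202,"az":-5.76,"grip":-0.06},{"grip":-0.06}]'
python3 - <<'E'
from plant import arm
import cv2,pickle
s=arm.get_state(); im=arm.snapshot("wrist")
cv2.imwrite("pics/w1.png",im[:,:,::-1]); pickle.dump(s,open("w1.pkl","wb"))
print(s["time"],s["position"],s["ee_rot"],s["wrist_force"],s["gripper_width"],s["q"])
E
```

```text
0.1 [192.49182576 514.95112139 230.76812594] [[-9.36663633e-01  3.50229557e-01 -7.04524415e-04]
 [ 3.50230151e-01  9.36663060e-01 -1.07428694e-03]
 [ 2.83654954e-04 -1.25299120e-03 -9.99999175e-01]] [ 0.0551201  -0.5367757  -0.19638248] 85.51624246948545 [ 5.71625160e+01  2.18386414e+01  7.43789183e+01  5.42221249e-04
  8.38560461e+01 -1.23361589e+01]$[0]: bad value
$[0]: bad value
```

View pics/w1.png

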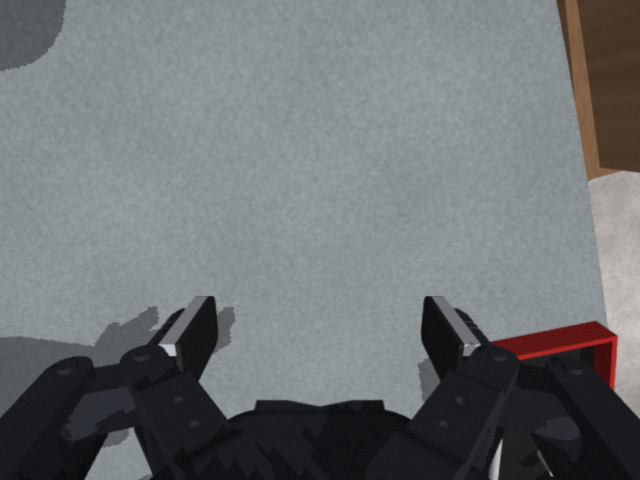

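The rows were refused and the arm has not moved. Each row probably needs all seven keys.

```bash
python3 -m jog '[{"x":0.0206,"y":-0.0202,"z":0,"ax":0,"ay":0,"az":-5.76,"grip":-0.06},{"x":0.0206,"y":-0.0202,"z":0,"ax":0,"ay":0,"az":-5.76,"grip":-0.06},{"x":0.0206,"y":-0.0202,"z":0,"ax":0,"ay":0,"az":-5.76,"grip":-0.06},{"x":0.0206,"y":-0.0202,"z":0,"ax":0,"ay":0,"az":-5.76,"grip":-0.06},{"x":0.0206,"y":-0.0202,"z":0,"ax":0,"ay":0,"az":-5.76,"grip":-0.06},{"x":0.0206,"y":-0.0202,"z":0,"ax":0,"ay":0,"az":-5.76,"grip":-0.06},{"x":0.0206,"y":-0.0202,"z":0,"ax":0,"ay":0,"az":-5.76,"grip":-0.06},{"x":0.0206,"y":-0.0202,"z":0,"ax":0,"ay":0,"az":-5.76,"grip":-0.06},{"x":0.0206,"y":-0.0202,"z":0,"ax":0,"ay":0,"az":-5.76,"grip":-0.06},{"x":0.0206,"y":-0.0202,"z":0,"ax":0,"ay":0,"az":-5.76,"grip":-0.06}]'
```

```text
time: 1.15
position: [399.3, 312.1, 231.2]
ee_rot: [[-0.202, 0.979, -0.0], [0.979, 0.202, -0.0], [-0.0, -0.0, -1.0]]
wrist_force: [0.1, 0.4, 0.2]
gripper_width: 40.0
```

```bash
python3 -m jog '[{"x":0.0206,"y":-0.0202,"z":0,"ax":0,"ay":0,"az":-5.76,"grip":-0.06},{"x":0.0206,"y":-0.0202,"z":0,"ax":0,"ay":0,"az":-5.76,"grip":-0.06},{"x":0.0206,"y":-0.0202,"z":0,"ax":0,"ay":0,"az":-5.76,"grip":-0.06},{"x":0.0206,"y":-0.0202,"z":0,"ax":0,"ay":0,"az":-5.76,"grip":-0.06},{"x":0.0206,"y":-0.0202,"z":0,"ax":0,"ay":0,"az":-5.76,"grip":-0.06},{"x":0.0206,"y":-0.0202,"z":0,"ax":0,"ay":0,"az":-5.76,"grip":-0.06},{"x":0.0206,"y":-0.0202,"z":0,"ax":0,"ay":0,"az":-5.76,"grip":-0.06},{"x":0.0206,"y":-0.0202,"z":0,"ax":0,"ay":0,"az":-5.76,"grip":-0.06},{"x":0.0206,"y":-0.0202,"z":0,"ax":0,"ay":0,"az":-5.76,"grip":-0.06},{"x":0.0206,"y":-0.0202,"z":0,"ax":0,"ay":0,"az":-5.76,"grip":-0.06}]'
python3 - <<'E'
from plant import arm
import cv2,pickle
s=arm.get_state(); im=arm.snapshot("wrist")
cv2.imwrite("pics/w2.png",im[:,:,::-1]); pickle.dump(s,open("w2.pkl","wb"))
print(s["time"],s["q"])
E
```

```text
time: 2.15
position: [605.3, 110.2, 231.0]
ee_rot: [[0.719, 0.695, -0.001], [0.695, -0.719, 0.0], [-0.0, -0.001, -1.0]]
wrist_force: [-0.1, -0.1, -0.7]
gripper_width: 40.4
2.15 [-6.89739683e-01  2.85272945e+01  6.31915141e+01  3.46804044e-03
  8.83196625e+01  4.52519867e+01]
```

View pics/w2.png

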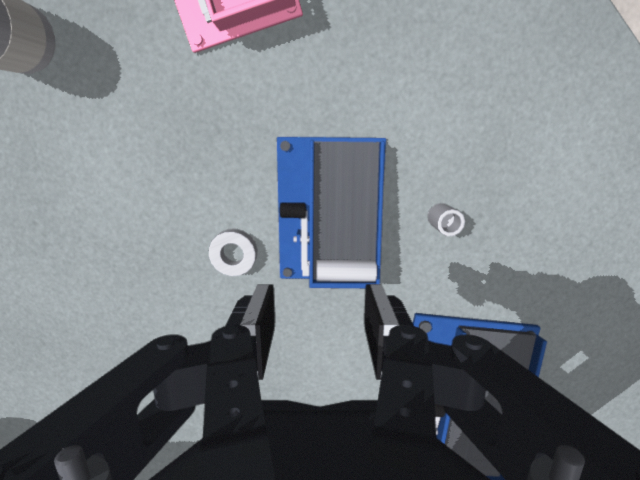

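The chute is centred and well aligned: bar at about (293,210), pin at (346,271). I'll enlarge the crop to refine the pose.

Run:
```python
import cv2
a=cv2.imread("pics/w2.png")[125:295,265:400]
cv2.imwrite("pics/w2c.png",cv2.resize(a,None,fx=3.5,fy=3.5,interpolation=cv2.INTER_CUBIC))
```

```text
(no output)
```

View pics/w2c.png

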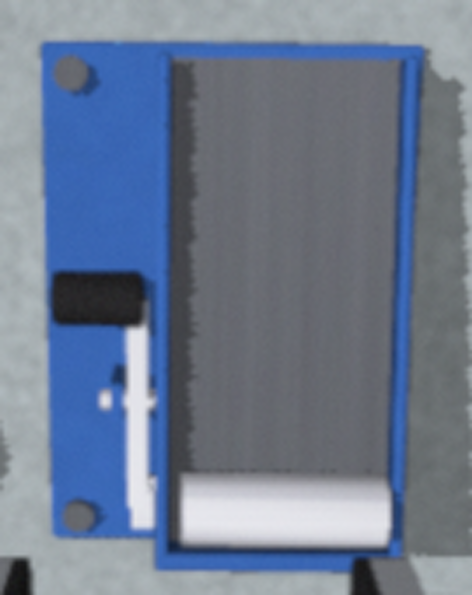

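```bash
python3 - <<'E'
from h import *
from plant import arm
import pickle
s=pickle.load(open("w2.pkl","rb"))
C=cam(arm.calibration("wrist"),s); T=cam(arm.calibration("top"))
o=np.array([265,125])
X=[(78,71,6),(-78,71,6),(78,-41,6),(7,53,31)]
u=[np.array(a)/3.5+o for a in [(43,43),(53,536),(422,45),(98,298)]]
p,r=fit([(C,X,u)],[617,85,0.77]); print(p,np.degrees(p[2]),r.round(1).tolist())
Rz=lambda a:np.array([[np.cos(a),-np.sin(a)],[np.sin(a),np.cos(a)]])
print("tcp in chute",Rz(p[2]).T@(s["position"][:2]-p[:2]), "tool x angle",np.degrees(np.arctan2(s["ee_rot"][1,0],s["ee_rot"][0,0])))
# finger pads: tip of left pad px, right pad px
print(proj(C,W(p,[(-47-8,0,31+6),(7,53,39)])))
tw=lambda q:(s["ee_rot"]@np.array(q,float)+s["position"])
for z in(0,-4,-8): print(z,proj(C,[tw((11,20,z)),tw((11,-20,z)),tw((11,34,z)),tw((-11,-20,z))]).round(0).tolist())
E
python3 - <<'E'
import cv2
a=cv2.imread("pics/w2.png")[275:395,180:460]
cv2.imwrite("pics/w2d.png",cv2.resize(a,None,fx=2.8,fy=2.8,interpolation=cv2.INTER_CUBIC))
E
```

```text
[617.52237291  85.95653228   0.76107643] 43.60646756310649 [[-0.9, -0.6], [-0.2, 0.8], [1.0, -0.2], [0.2, 0.3]]
tcp in chute [ 7.86572725 26.04079007] tool x angle 44.058177130990494
[[344.70358362 270.77291229]
 [292.57620955 212.11438569]]
0 [[366.0, 279.0], [276.0, 279.0], [398.0, 279.0], [278.0, 323.0]]
-4 [[368.0, 282.0], [275.0, 282.0], [400.0, 282.0], [277.0, 327.0]]
-8 [[369.0, 286.0], [274.0, 286.0], [402.0, 286.0], [276.0, 332.0]]
```

View pics/w2d.png

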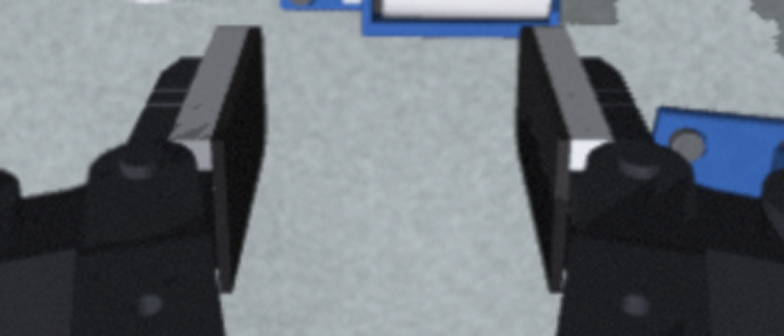

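The refined chute pose is (617.5, 86.0) at 43.6°. The pad tips are about 7 mm behind the TCP and about 7 mm thick. I'll open to about 47 mm and lower to just above the bar.

```bash
python3 -m jog '[{"x":0.0005,"y":0.001,"z":-0.02,"ax":0,"ay":0,"az":-0.4,"grip":0.1},{"x":0,"y":0,"z":-0.02,"ax":0,"ay":0,"az":0,"grip":0.1},{"x":0,"y":0,"z":-0.02,"ax":0,"ay":0,"az":0,"grip":0.1},{"x":0,"y":0,"z":-0.02,"ax":0,"ay":0,"az":0,"grip":0.1},{"x":0,"y":0,"z":-0.02,"ax":0,"ay":0,"az":0,"grip":0.1},{"x":0,"y":0,"z":-0.02,"ax":0,"ay":0,"az":0,"grip":0.1},{"x":0,"y":0,"z":-0.02,"ax":0,"ay":0,"az":0,"grip":0.1},{"x":0,"y":0,"z":-0.02,"ax":0,"ay":0,"az":0,"grip":0.1},{"x":0,"y":0,"z":-0.02,"ax":0,"ay":0,"az":0,"grip":0.1},{"x":0,"y":0,"z":0,"ax":0,"ay":0,"az":0,"grip":0.1}]'
python3 - <<'E'
from plant import arm
import cv2,pickle
s=arm.get_state(); im=arm.snapshot("wrist")
cv2.imwrite("pics/w3.png",im[:,:,::-1]); pickle.dump(s,open("w3.pkl","wb"))
cv2.imwrite("pics/s3.png",cv2.resize(arm.snapshot("scene")[220:330,290:430,::-1],None,fx=5,fy=5,interpolation=cv2.INTER_CUBIC))
print(s["position"],s["wrist_force"],s["gripper_width"])
E
```

```text
time: 3.2
position: [603.5, 112.2, 48.7]
ee_rot: [[0.72, 0.694, -0.006], [0.694, -0.72, 0.0], [-0.004, -0.004, -1.0]]
wrist_force: [0.5, -0.5, 0.3]
gripper_width: 46.8
[603.50045867 112.23090566  48.69604091] [ 0.4573819  -0.48097056  0.30525668] 46.82563015709489
```

View pics/w3.png

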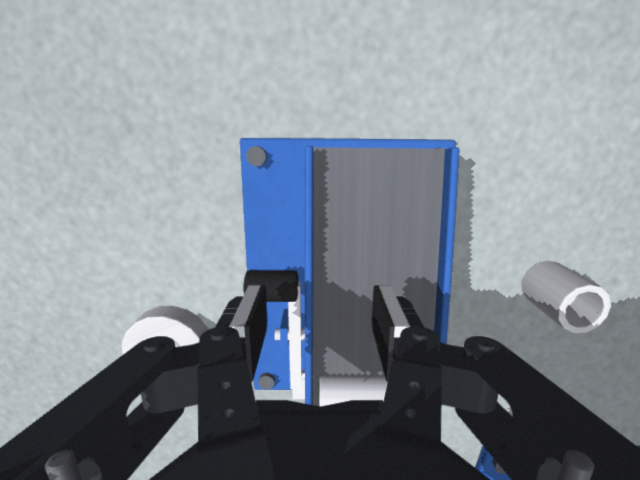

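View pics/s3.png

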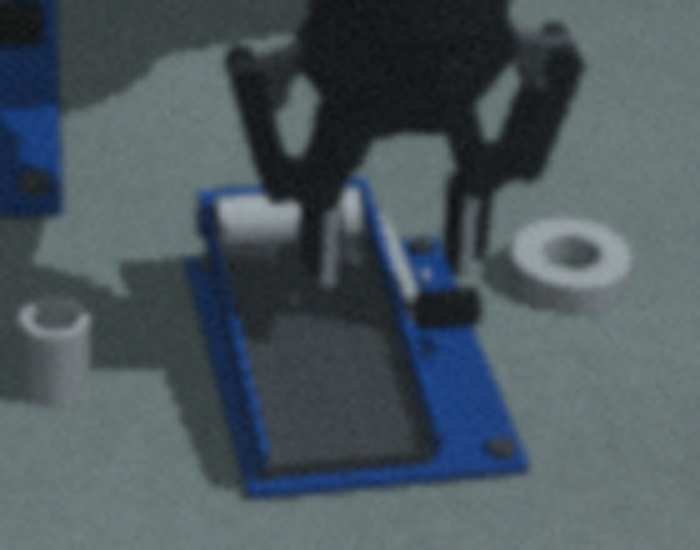

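Run:
```python
from h import *
from plant import arm
import pickle
import cv2
im=cv2.imread("pics/w3.png")[130:310,225:470]
cv2.imwrite("pics/w3c.png",cv2.resize(im,None,fx=3.2,fy=3.2,interpolation=cv2.INTER_CUBIC))
s=arm.get_state(); print(s["position"],s["time"])
s=pickle.load(open("w3.pkl","rb"))
C=cam(arm.calibration("wrist"),s)
p=[617.52,85.96,.76108]
print(proj(C,W(p,[(78,71,6),(78,-41,6),(7,53,31),(7,40,31),(7,66,31)])).round(1).tolist())
a=p[2];R=np.array([[np.cos(a),np.sin(a)],[-np.sin(a),np.cos(a)]])
print("tcp in chute",R@(s["position"][:2]-p[:2]))
```

```text
[605.16929676 112.21805306  51.63431239] 3.3
[[239.6, 138.7], [457.2, 140.4], [272.5, 286.5], [298.4, 286.7], [246.7, 286.2]]
tcp in chute [ 7.96771374 28.69187274]
```

View pics/w3c.png

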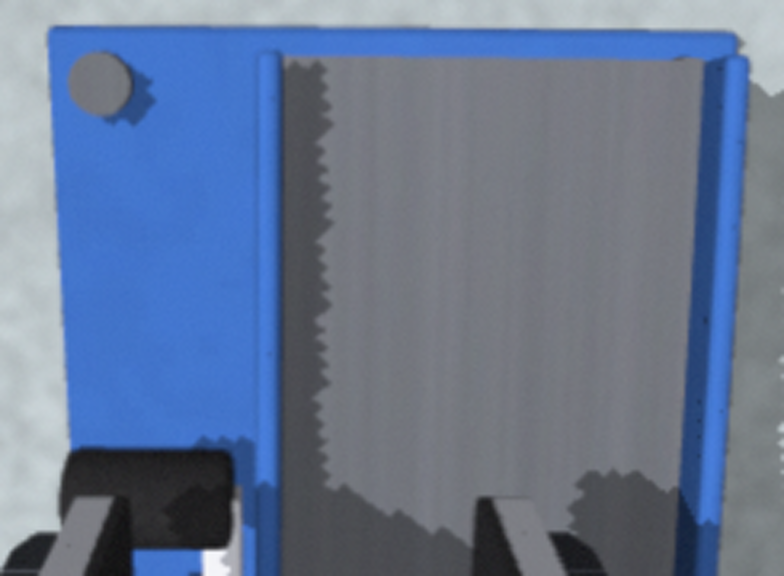

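The predicted pixels match, and the settled TCP in the chute frame is (9.2, 27.5). The pad over the bar covers y 51 to 58, and the blocking pad covers y -3 to 4. I'll lower to just above contact.

```bash
python3 -m jog '[{"x":0,"y":0,"z":-0.004,"ax":0,"ay":0,"az":0,"grip":0.1},{"x":0,"y":0,"z":-0.004,"ax":0,"ay":0,"az":0,"grip":0.1},{"x":0,"y":0,"z":-0.004,"ax":0,"ay":0,"az":0,"grip":0.1},{"x":0,"y":0,"z":-0.003,"ax":0,"ay":0,"az":0,"grip":0.1},{"x":0,"y":0,"z":-0.002,"ax":0,"ay":0,"az":0,"grip":0.1},{"x":0,"y":0,"z":0,"ax":0,"ay":0,"az":0,"grip":0.1},{"x":0,"y":0,"z":0,"ax":0,"ay":0,"az":0,"grip":0.1},{"x":0,"y":0,"z":0,"ax":0,"ay":0,"az":0,"grip":0.1},{"x":0,"y":0,"z":0,"ax":0,"ay":0,"az":0,"grip":0.1},{"x":0,"y":0,"z":0,"ax":0,"ay":0,"az":0,"grip":0.1}]'
python3 - <<'E'
from plant import arm
import cv2,pickle
s=arm.get_state(); im=arm.snapshot("wrist")
cv2.imwrite("pics/w4.png",im[:,:,::-1])
print(s["position"],s["wrist_force"],s["gripper_width"])
E
```

```text
time: 4.3
position: [605.4, 112.3, 34.6]
ee_rot: [[0.721, 0.693, 0.001], [0.693, -0.721, 0.0], [0.001, 0.0, -1.0]]
wrist_force: [1.7, 3.8, 4.6]
gripper_width: 47.2
[605.37228199 112.33067775  34.62155188] [1.71595463 3.79528857 4.63010819] 47.15218333898317
```

View pics/w4.png

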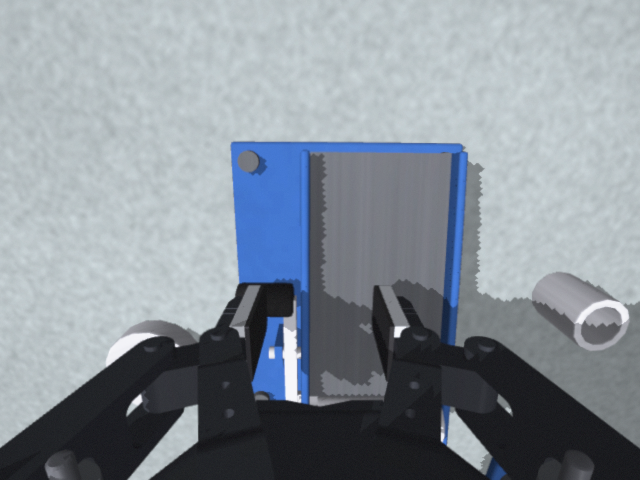

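The force is already 4.6 N upward, so I'll check the scene view to see whether the bar or pin has moved.

Run:
```python
from plant import arm
import cv2
cv2.imwrite("pics/s4.png",cv2.resize(arm.snapshot("scene")[235:325,310:425,::-1],None,fx=6.5,fy=6.5,interpolation=cv2.INTER_CUBIC))
a=cv2.imread("pics/w4.png")[270:420,215:465]
cv2.imwrite("pics/w4c.png",cv2.resize(a,None,fx=3.2,fy=3.2,interpolation=cv2.INTER_CUBIC))
s=arm.get_state();print(s["position"],s["wrist_force"],s["torque"])
```

```text
[605.36368435 112.31121088  34.56514437] [0.8819251  3.75658325 4.21497845] [ 0.74994766 -0.17275833 -0.10497829]
```

View pics/s4.png

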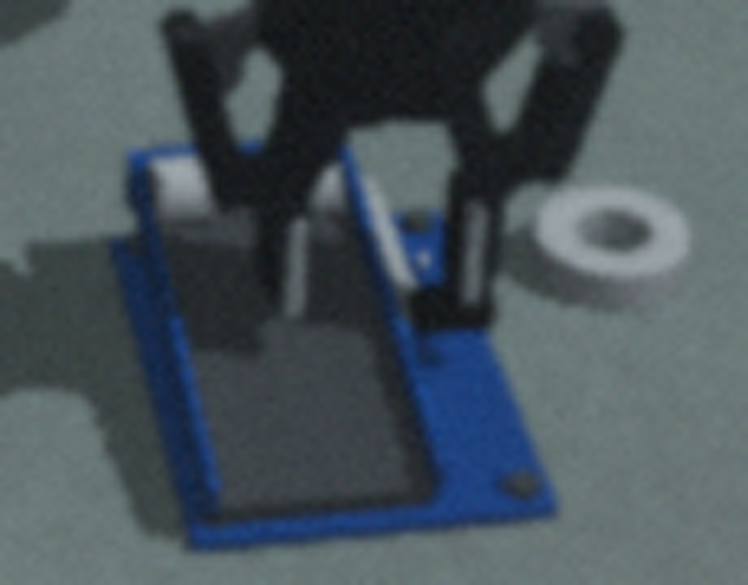

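View pics/w4c.png

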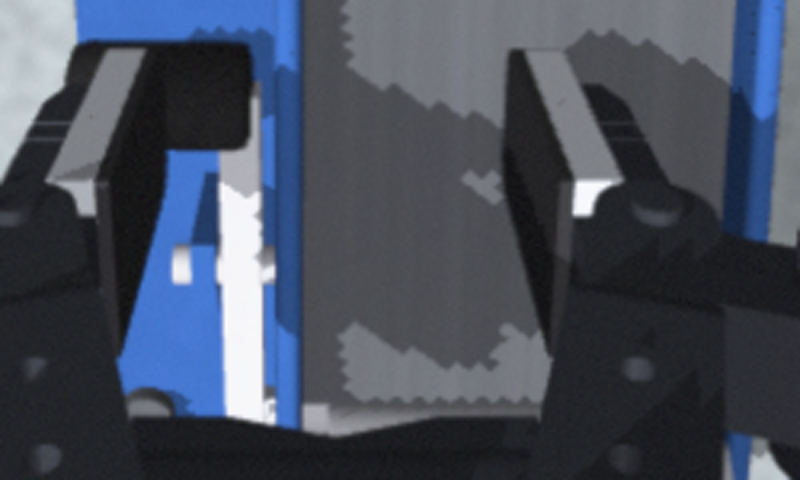

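The pin is still in the cradle, and the pad rests squarely on the bar. Now the press, about 9 mm at 20 mm/s.

```bash
python3 -m jog '[{"x":0,"y":0,"z":-0.002,"ax":0,"ay":0,"az":0,"grip":0.1},{"x":0,"y":0,"z":-0.002,"ax":0,"ay":0,"az":0,"grip":0.1},{"x":0,"y":0,"z":-0.002,"ax":0,"ay":0,"az":0,"grip":0.1},{"x":0,"y":0,"z":-0.002,"ax":0,"ay":0,"az":0,"grip":0.1},{"x":0,"y":0,"z":-0.001,"ax":0,"ay":0,"az":0,"grip":0.1},{"x":0,"y":0,"z":0,"ax":0,"ay":0,"az":0,"grip":0.1},{"x":0,"y":0,"z":0,"ax":0,"ay":0,"az":0,"grip":0.1},{"x":0,"y":0,"z":0,"ax":0,"ay":0,"az":0,"grip":0.1},{"x":0,"y":0,"z":0,"ax":0,"ay":0,"az":0,"grip":0.1},{"x":0,"y":0,"z":0,"ax":0,"ay":0,"az":0,"grip":0.1}]'
python3 - <<'E'
from plant import arm
import cv2
cv2.imwrite("pics/s5.png",cv2.resize(arm.snapshot("scene")[235:325,310:425,::-1],None,fx=6.5,fy=6.5,interpolation=cv2.INTER_CUBIC))
cv2.imwrite("pics/w5.png",cv2.resize(arm.snapshot("wrist")[270:420,215:465,::-1],None,fx=3.2,fy=3.2,interpolation=cv2.INTER_CUBIC))
s=arm.get_state();print(s["time"],s["position"],s["wrist_force"],s["torque"])
E
```

```text
time: 5.4
position: [605.9, 112.3, 26.0]
ee_rot: [[0.721, 0.693, 0.002], [0.693, -0.721, 0.0], [0.002, 0.001, -1.0]]
wrist_force: [3.1, 3.9, 7.2]
gripper_width: 46.9
5.5 [605.93260637 112.28783071  26.00519436] [3.12547958 4.27121161 6.8258318 ] [ 0.76442036 -0.29973152 -0.15889595]
```

View pics/s5.png

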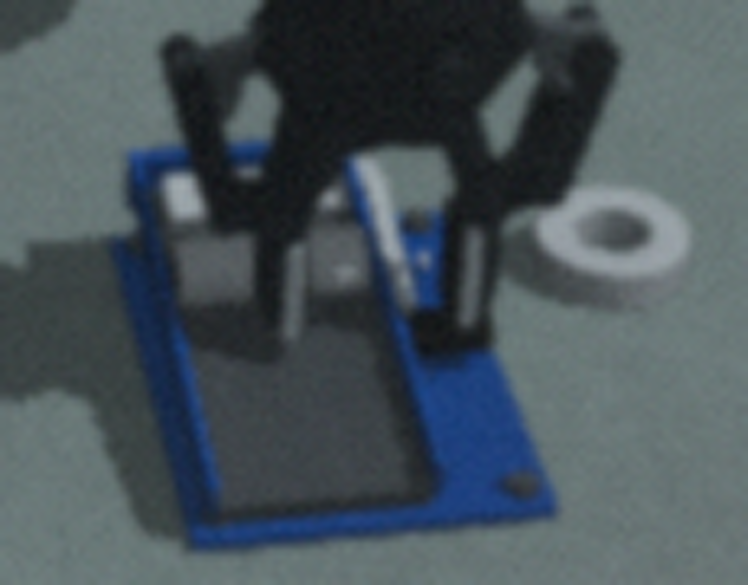

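View pics/w5.png

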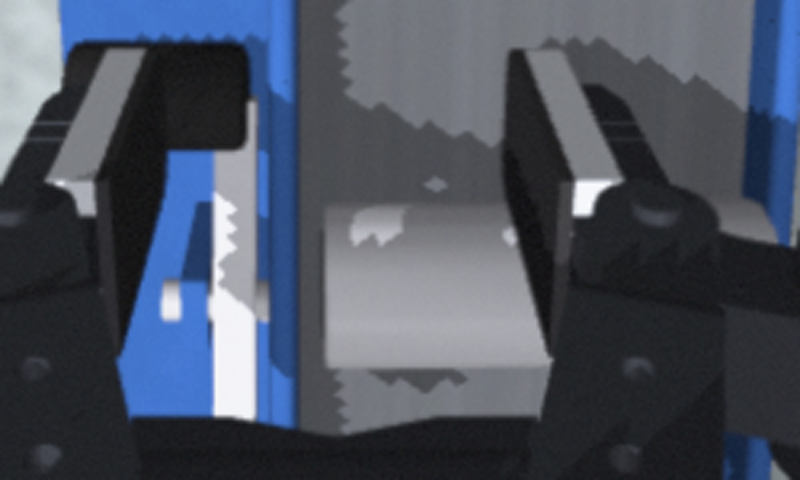

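The pin has left the cradle and lies straight against the blocking finger. I'll hold for a second and check that it is still.

```bash
python3 -m jog '[{"x":0,"y":0,"z":0,"ax":0,"ay":0,"az":0,"grip":0.1},{"x":0,"y":0,"z":0,"ax":0,"ay":0,"az":0,"grip":0.1},{"x":0,"y":0,"z":0,"ax":0,"ay":0,"az":0,"grip":0.1},{"x":0,"y":0,"z":0,"ax":0,"ay":0,"az":0,"grip":0.1},{"x":0,"y":0,"z":0,"ax":0,"ay":0,"az":0,"grip":0.1},{"x":0,"y":0,"z":0,"ax":0,"ay":0,"az":0,"grip":0.1},{"x":0,"y":0,"z":0,"ax":0,"ay":0,"az":0,"grip":0.1},{"x":0,"y":0,"z":0,"ax":0,"ay":0,"az":0,"grip":0.1},{"x":0,"y":0,"z":0,"ax":0,"ay":0,"az":0,"grip":0.1},{"x":0,"y":0,"z":0,"ax":0,"ay":0,"az":0,"grip":0.1}]'
python3 - <<'E'
from plant import arm
import cv2,numpy as np
w=cv2.resize(arm.snapshot("wrist")[270:420,215:465,::-1],None,fx=3.2,fy=3.2,interpolation=cv2.INTER_CUBIC)
cv2.imwrite("pics/w6.png",w); print(cv2.absdiff(w,cv2.imread("pics/w5.png")).max(2)[180:400,320:560].mean())
s=arm.get_state();print(s["time"],s["position"],s["wrist_force"])
cv2.imwrite("pics/t6.png",arm.snapshot("top")[:,:,::-1])
d=cv2.absdiff(cv2.imread("pics/t6.png"),cv2.imread("pics/top0.png")).max(2)
for n,(u,v) in dict(socket=(318,198),bearing=(264,271),wrench=(485,262),tin=(146,261)).items(): print(n,d[v-15:v+15,u-15:u+15].mean())
E
```

```text
time: 6.5
position: [605.9, 112.3, 26.0]
ee_rot: [[0.721, 0.693, 0.002], [0.693, -0.721, 0.0], [0.002, 0.001, -1.0]]
wrist_force: [1.9, 4.2, 7.4]
gripper_width: 46.9
1.540151515151515
6.55 [605.9279419  112.31999736  25.99880533] [2.43391114 4.0194219  6.67665503]
socket 14.391111111111112
bearing 46.96222222222222
wrench 6.915555555555556
tin 1.9222222222222223
```

View pics/w6.png

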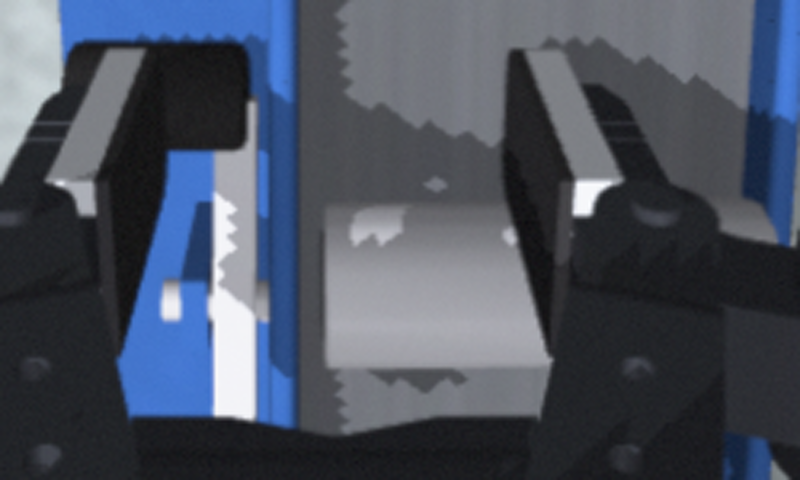

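The picture is unchanged, so the pin is lying still against the finger. The top-view differences at the bearing and socket look like the arm's occlusion and shadow, since the scene view shows the bearing untouched. Handing in.

```bash
python3 -c "
from plant import arm
print(arm.sign_off())"
```

```text
the job is handed in; nothing more can be done
None
```

I pressed the small blue chute's thumb bar about 9 mm with one fingertip. The pin popped out of its cradle, and the other finger stopped it on the open run of the chute, still well short of the low end. I handed the job in after about 6.6 s with the finger still holding it.

**Last checks:**
- **Pin:** two wrist pictures a second apart show it lying straight against the finger and not moving.
- **Force:** the wrist reads a steady 7 N or so upward from the bar. I could not measure the finger's force on the pin separately; that it is holding comes from the pictures.
- **Bystanders:** nothing came near them. The before-and-after top view disagreed at the bearing, and slightly at the socket and wrench. I took this to be the arm and its shadow covering them, because the bearing looked unmoved in the scene view. I did not check the other bystanders as closely.

My first move command was refused for missing keys and moved nothing.

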